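# Teach the labeller a bottle contour with the tracing stylus

### The arm

A 6-joint arm with a two-finger parallel gripper is mounted at the origin on the work surface. World frame = base frame: x ahead of the robot, y to its left, z up, the work surface at z = 0. Lengths are in mm, angles in degrees, forces in N, time in s.
With the tool pointing down it reaches from about 150 to 775 mm from the base axis. Payload 6.1 kg.
Tool frame: the origin (TCP) lies midway between the tips of the shut fingers; the grasp point (between the pads) lies 19 mm behind it; z points along the fingers, y is the line along which they close (so a half turn about z gives the same grasp; the last joint's range is limited). The gripper opens to 85 mm and grips with 20 to 120 N. Pads are 22 mm wide; open, the fingers measure 114 mm over their backs; the gripper's body (76 mm by 85 mm) begins 54 mm behind the grasp point. The pads swing forward as they close: fully open they stand 13 mm farther back than shut.
Start: joints at [-67.093, 7.208, -2.269, 80.523, 0, 90], TCP at [204.34, -483.584, 231.295] pointing down, gripper open.
Joint ranges: [-155.77, 155.77], [-54.66, 111.73], [-72.52, 77.12], [-102.08, 115.82], [-83.92, 84.16], [-180, 180]. Speed limits (degrees/s): [136.94, 136.94, 172.46, 180, 180, 180].

### API

Orientations are given as [roll, pitch, yaw] about the fixed x, y, z axes, in that order (R = Rz(yaw) Ry(pitch) Rx(roll)).
In Python, from rig import move_pose, move_l, set_joints, set_gripper, pause, inverse_kinematics, camera, camera_model, Unreachable, close_job, current_time_s, current_q, current_joint_vel, current_tau, current_tcp_pos, current_tcp_rot, current_ft_force, current_wrist_torque, current_width, current_grip_force gives the robot as it stands. Calls block until the motion is done:
- move_pose(position, orientation): joint-space move of the TCP to a pose.
- move_l(position, rot=None, speed=150, guard=None): straight line of the TCP; rot=None keeps the orientation; speed is the mean speed in mm/s. With guard (N) it stops when the force on the tool has changed by that much, and returns True; else False.
- set_joints(angles): joint-space move.
- set_gripper(opening, grip_force=None): finger opening in mm; grip_force is the grip in N (None keeps the last); returns when the fingers have stopped.
- pause(seconds).
- inverse_kinematics(position, orientation): joint angles nearest the present ones, or None.
- camera(name): name is "side" or "top" or "wrist"; returns (picture, depth): 480x640x3 uint8, blue, green, red; 480x640 float32, mm along the optical axis (not along the pixel's ray), 0 where there is no reading.
- camera_model(name): a dict with "fx", "fy", "cx", "cy" (pixels), "world_from_camera" (4x4, takes a point from camera to world coordinates). Camera axes: x right, y up, looking along -z (the intrinsics and any distortion apply to the point x, -y, -z); pixel columns grow to the right and rows downward; lengths in mm; the calibration is good to about 2 mm. A picture is of the moment at which its call begins: read the wrist's pose just before it. camera_model takes no time and is no camera call; for the wrist camera it gives the pose at the moment of the call.
A pose or a line that the arm cannot do raises Unreachable and nothing moves.
- close_job(): hands the job in; it is judged then, once.
Readings, each from a call of its own:
- current_time_s(): time.
- current_q(): joint angles.
- current_joint_vel(): joint speeds.
- current_tau(): joint torques, N m.
- current_tcp_pos(): TCP position.
- current_tcp_rot(): TCP orientation.
- current_ft_force(): force on the tool from outside, world axes, zero at the start.
- current_wrist_torque(): the same for the moment, N m.
- current_width(): finger opening in mm.
- current_grip_force(): force on a finger pad.
Only numpy, scipy, OpenCV 4.12 (cv2) and the standard library are available. Lean on these libraries where they do the work, as an engineer would, in place of code of your own. Each camera call takes 0.05 s, during which the arm holds its last target. There are 200 camera calls.

### The job

Take the red-handled stylus out of its white block and trace the bottle contour for the labeller: bring its steel shaft against the wavy edge of the orange spring-backed plate at the green mark, then slide it along the whole edge to the red mark, pressing lightly and steadily and never losing the edge between the marks. Only the stylus may push the plate, never harder than 15 N. Lift off at the red mark and stand the stylus back in its block, fully home and let go, without shifting the bottles, jar or marker pens.

Things in the scene. Friction and masses are not known exactly. Their poses are not given: they have to be found in the camera images.
- stylus: tracing stylus, 0.1 kg, 106 mm long, upright in its block at the start. Origin: its lower tip, z axis up along the stylus. Slick round steel shaft 10 mm in diameter with a ball end from z = 0 to 42 mm; flange 32 mm in diameter from 42 to 46 mm; red square handle 20 x 20 mm (sides along the stylus's x and y), from z = 46 to 106 mm with a black band near the top
- stylus_block: fixed white plastic block 75 x 75 mm, 48 mm high, with one upright 20 mm through hole in the middle of its top (edge broken by 2 mm). Origin: centre of its underside. Home, the shaft is in the hole, the flange rests on the block's top and the stylus tip is 6 mm above the table. It stands to the left or the right of the contour unit, a grey tray of gold caps on the other side
- rig: fixed contour unit: white base plate 155 x 240 mm, 12 mm thick, grey wall 50 mm high at its back. Origin: on the table under its middle; x points from the wavy edge to the wall, y along the edge. An orange plate 170 mm long (y -85 to 85 mm) floats above the base on springs; its wavy upright edge (z 26 to 50 mm) faces -x. 'Between the marks' is y -50 to 50 mm
- edge_line (a point): point of the contour unit at the plate's middle on the drawn edge line (rig x = -10 mm, y = 0, z = 50 mm), axes as the rig's. Drawn edge x = minus the bulge; y: bulge in mm: 53..85: 0; 46: 1.8; 39: 6; 32: 10.2; 25: 12; 18: 10.2; 11: 6; 4: 1.8; -1: 0; -6: -1.7; -12: -5.2; -19: -9.3; -26: -11; -33: -9.3; -40: -5.2; -46: -1.7; -53..-85: 0; at most 34 degrees steep, slick
- clamp_centre (a point): rig's origin again, at the plate's height (z = 38 mm). The orange plate was clamped by hand: its true edge may lie up to 8 mm nearer or farther in rig x than drawn and be turned up to 0.07 rad either way about this point; no pose tells by how much, it must be felt (or seen). It does not slip in its clamp
- green_mark (a point): start: middle of the green patch (30 x 24 mm) painted on the rig's base in front of the edge, at rig x = -55, y = 67, z = 13 mm; the mark spans y 55 to 79 mm. Put the shaft onto the edge only here and take it off only at the red mark; elsewhere keep its tip above the plate's top or over 30 mm in front of the drawn edge line
- red_mark (a point): end: middle of the red patch (30 x 24 mm) painted on the rig's base in front of the edge, at rig x = -55, y = -67, z = 13 mm; the mark spans y -79 to -55 mm
- carriage (a joint): how far (m) the orange plate is pushed in along the rig's +x against its springs: 0 at rest, 14 mm at the stop. It starts to give at 1 N, then 1 mm for each 3 N. The shaft counts as on the edge while the plate is pushed in by more than 0.4 mm (about 2 N)
- bottle_a: bystander: square dark red glass bottle 54 x 54 mm, 200 mm high, origin under its foot
- bottle_b: bystander: square amber glass bottle 54 x 54 mm, 200 mm high, origin under its foot
- bottle_c: bystander: square amber glass bottle 54 x 54 mm, 200 mm high, origin under its foot
- jar: bystander: amber jar with white lid, 64 mm in diameter, 80 mm high, origin under its foot
- marker_green: bystander: green marker pen lying on the table, 120 mm long along its x, 22 mm thick, origin under its middle
- marker_black: bystander: black marker pen lying on the table, 120 mm long along its x, 22 mm thick, origin under its middle

How it is judged:
By the outcome, as a careful person would: the job done as asked, in the order asked, and still so for the second after the job is handed in, with the robot touching nothing.
It also fails if it takes over 67 s, if anything falls off the work surface, if the arm or the gripper's body presses on something with over 40 N, if the wrist force passes 120 N, or if a joint passes its speed limit or range.

## Working session

There is one attempt and no reset: what is moved stays moved. The work goes in short steps, each a Python script; the robot and the scene stay as the last script left them, time stands still between calls to the robot, and variables do not carry over. Pictures are saved under pics/ and viewed, at most 10 in all, crops included, and the job is handed in when it is done.

```bash
ls; mkdir -p pics
python3 - <<'E'
from rig import *
import cv2,numpy as np
print(current_time_s(),current_width())
for n in ("top","side"):
    p,d=camera(n); cv2.imwrite(f"pics/{n}0.png",p); np.save(f"pics/{n}0.npy",d)
    m=camera_model(n); print(n,{k:(np.round(v,4).tolist() if hasattr(v,'tolist') or isinstance(v,list) else v) for k,v in m.items()})
E
```

```text
pics
0.0 85.44258703953481
top {'fx': 450.1317230741214, 'fy': 450.1317230741214, 'cx': 315.05540207058385, 'cy': 235.2994877849139, 'world_from_camera': [[0.007, 0.9988, -0.0486, 575.3633], [-0.9989, 0.0092, 0.0457, 18.9525], [0.0461, 0.0482, 0.9978, 871.7531], [0.0, 0.0, 0.0, 1.0]]}
side {'fx': 460.33470757910123, 'fy': 460.33470757910123, 'cx': 322.16738941530343, 'cy': 239.77476824950332, 'world_from_camera': [[0.9875, 0.1041, -0.1184, 525.0972], [-0.1566, 0.7332, -0.6617, -586.7589], [0.0179, 0.672, 0.7404, 694.5701], [0.0, 0.0, 0.0, 1.0]]}
```

View pics/top0.png

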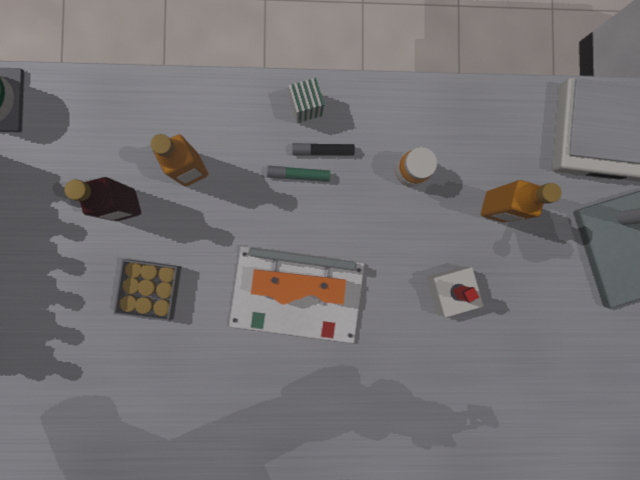

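View pics/side0.png

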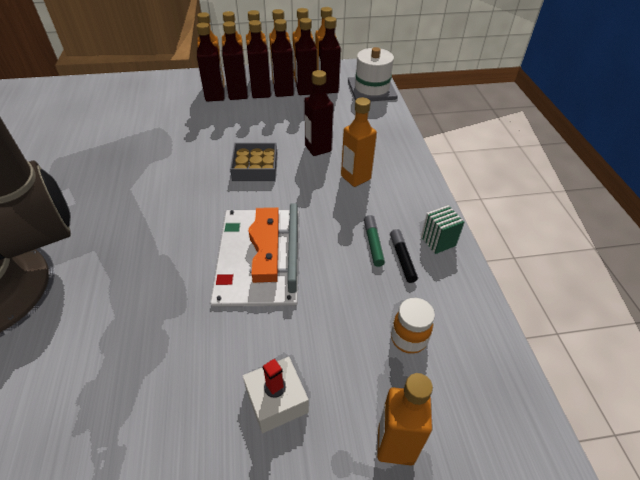

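The top view shows the rig with base corners at about (240,246), (364,262), (355,342) and (230,328). The green mark is at (258,320), the red mark at (328,329), and the block at (459,292) with the stylus handle top at (472,295). The side view agrees. Next I'll localise these roughly, then go over them with the wrist camera.

```bash
cat > h.py <<'E'
from rig import *
import cv2, numpy as np
from scipy.spatial.transform import Rotation as Ro
def ray(m,u,v,z):
    W=np.array(m["world_from_camera"]); d=W[:3,:3]@np.array([(u-m["cx"])/m["fx"],-(v-m["cy"])/m["fy"],-1])
    o=W[:3,3]; return o+d*(z-o[2])/d[2]
def proj(m,P):
    W=np.array(m["world_from_camera"]); c=(np.atleast_2d(P)-W[:3,3])@W[:3,:3]
    return np.c_[m["cx"]+m["fx"]*c[:,0]/-c[:,2], m["cy"]-m["fy"]*c[:,1]/-c[:,2]]
def cloud(m,d):
    v,u=np.indices(d.shape); W=np.array(m["world_from_camera"])
    c=np.stack([(u-m["cx"])/m["fx"]*d,-(v-m["cy"])/m["fy"]*d,-d],-1)
    P=c@W[:3,:3].T+W[:3,3]; P[d<=0]=np.nan; return P
E
python3 - <<'E'
from h import *
m=camera_model("top")
for n,z,L in (("corners",12,[(240,246),(364,262),(355,342),(230,328)]),("marks",13,[(258,320),(328,329)]),("block",48,[(434,277),(472,268),(482,307),(445,317)]),("handle",112,[(472,295)]),("wall",62,[(249,252),(355,265)])):
    print(n,[np.round(ray(m,u,v,z)[:2]).tolist() for u,v in L])
print(current_tcp_pos(),current_tcp_rot())
w=camera_model("wrist"); W=np.array(w["world_from_camera"]); print(w["fx"],w["cx"],w["cy"],w.keys(), np.round(W,3).tolist())
P=cloud(m,np.load("pics/top0.npy"))
for u,v in [(472,295),(450,285),(290,330),(300,290),(310,170),(320,150)]: print((u,v),np.round(P[v,u]).tolist())
E
```

```text
corners [[596.0, 122.0], [567.0, -115.0], [415.0, -98.0], [441.0, 138.0]]
marks [[456.0, 86.0], [440.0, -46.0]]
block [[540.0, -239.0], [557.0, -311.0], [485.0, -329.0], [467.0, -259.0]]
handle [[513.0, -285.0]]
wall [[584.0, 100.0], [562.0, -91.0]]
[ 204.21274252 -483.26757541  230.60836685] [-1.79918249e+02  1.90525680e-04  2.29075524e+01]
412.60415032257447 313.36642565661475 243.01612799994086 dict_keys(['fx', 'fy', 'cx', 'cy', 'world_from_camera']) [[0.39, 0.871, 0.299, 281.43], [-0.921, 0.369, 0.124, -449.968], [-0.002, -0.324, 0.946, 373.729], [0.0, 0.0, 0.0, 1.0]]
(472, 295) [513.0, -286.0, 110.0]
(450, 285) [526.0, -269.0, 48.0]
(290, 330) [437.0, 26.0, 7.0]
(300, 290) [516.0, 8.0, 49.0]
(310, 170) [741.0, -10.0, 20.0]
(320, 150) [780.0, -28.0, 20.0]
```

```bash
cat >> h.py <<'E'
def snap(n):
    m=camera_model("wrist"); p,d=camera("wrist"); cv2.imwrite(f"pics/{n}.png",p); np.savez(f"pics/{n}.npz",d=d,**{k:np.array(v) for k,v in m.items()}); return p,d,m
def load(n):
    z=np.load(f"pics/{n}.npz"); return {k:z[k] for k in z.files if k!="d"},z["d"]
E
python3 - <<'E'
from h import *
c,s=np.cos(np.radians(-7)),np.sin(np.radians(-7))
try:
    move_pose([470,-290,225],[180,0,15]); print(current_time_s()); snap("blk")
    move_pose([505-60*c,12-60*s,190],[180,0,-7]); print(current_time_s()); snap("rig")
    print(current_tcp_pos(),current_tcp_rot(),current_q(),current_ft_force())
except Unreachable as e: print("U",e)
a=cv2.imread("pics/blk.png");b=cv2.imread("pics/rig.png")
E
```

```text
1.35
5.7667
[445.48542192  19.27183592 190.01130016] [-1.79997460e+02 -6.73843344e-04 -7.00862692e+00] [ 2.47550158e+00 -1.14854050e+00 -1.63035640e+01  7.48438933e+01
  2.39462748e-03 -1.70515871e+02] [-0.52856896 -0.22443663 -0.47176801]
```

View pics/blk.png

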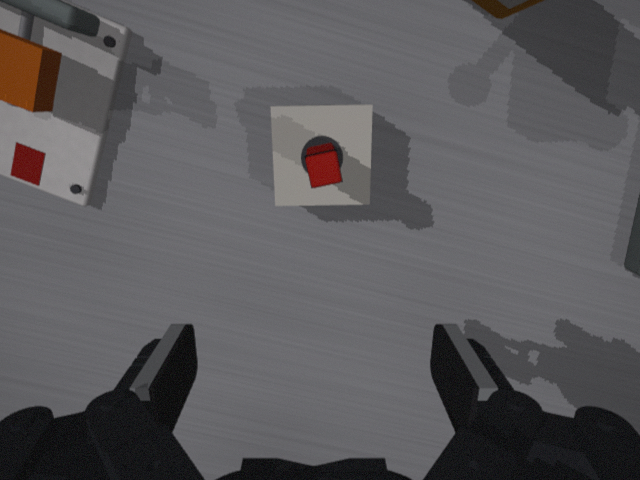

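View pics/rig.png

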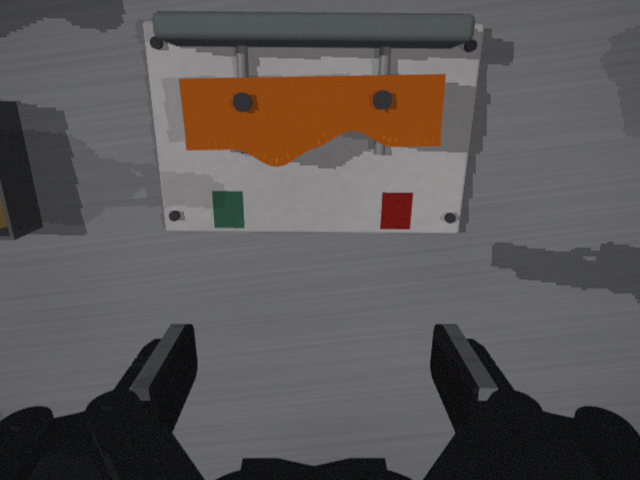

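```bash
cat >> h.py <<'E'
Y=np.array([85,53,46,39,32,25,18,11,4,-1,-6,-12,-19,-26,-33,-40,-46,-53,-85.])
B=np.array([0,0,1.8,6,10.2,12,10.2,6,1.8,0,-1.7,-5.2,-9.3,-11,-9.3,-5.2,-1.7,0,0])
from scipy.interpolate import PchipInterpolator
bul=PchipInterpolator(Y[::-1],B[::-1])
def edge(dx,phi,y=np.linspace(-84.5,84.5,1000)):   # true edge in rig frame
    x=-10-bul(y); c,s=np.cos(phi),np.sin(phi); return np.c_[c*x-s*y+dx,s*x+c*y]
E
cat > meas.py <<'E'
from h import *
from scipy.optimize import least_squares
p=cv2.imread("pics/blk.png"); m,d=load("blk"); P=cloud(m,d); hsv=cv2.cvtColor(p,cv2.COLOR_BGR2HSV)
red=((hsv[...,0]<8)|(hsv[...,0]>172))&(hsv[...,1]>150)
def rect(M,z):
    v,u=np.nonzero(M); Q=np.array([ray(m,a,b,z)[:2] for a,b in zip(u,v)],np.float32); return cv2.minAreaRect(Q),len(Q)
for z0 in (107,109): 
    M=red&(abs(P[...,2]-112)<112-z0); M[:,:200]=0; print("handle",rect(M,112), np.nanmedian(P[M],0))
M=(abs(P[...,2]-48)<4); M[:60]=0;M[220:]=0;M[:,:250]=0;M[:,400:]=0; M=cv2.morphologyEx(M.astype(np.uint8),cv2.MORPH_OPEN,np.ones((3,3)))>0
print("block",rect(M,48),np.nanmedian(P[M],0))
# rig
p=cv2.imread("pics/rig.png"); m,d=load("rig"); P=cloud(m,d); hsv=cv2.cvtColor(p,cv2.COLOR_BGR2HSV).astype(int)
g=(hsv[...,0]>60)&(hsv[...,0]<95)&(hsv[...,1]>80); r=((hsv[...,0]<6)|(hsv[...,0]>174))&(hsv[...,1]>150)
for M in (g,r): M[:170]=0; M[250:]=0; M[:,:190]=0; M[:,430:]=0
cen=[np.flip(np.argwhere(M).mean(0)) for M in (g,r)]; print(cen,[M.sum() for M in (g,r)])
G,R=[ray(m,*c,13)[:2] for c in cen]; print("G,R",G,R,np.hypot(*(G-R)))
ey=(G-R)/np.hypot(*(G-R)); ex=np.array([ey[1],-ey[0]]); O=(G+R)/2+55*ex; yaw=np.degrees(np.arctan2(ex[1],ex[0])); print("rig",O,yaw)
o=(hsv[...,0]>=6)&(hsv[...,0]<18)&(hsv[...,1]>180); o[:60]=0;o[180:]=0
o=cv2.morphologyEx(o.astype(np.uint8),cv2.MORPH_OPEN,np.ones((3,3)))
E_=[]
for u in range(188,441):
    v=np.nonzero(o[:,u])[0]
    if len(v): w=ray(m,u,v.max()+.5,50)[:2]-O; E_.append([w@ex,w@ey])
E_=np.array(E_); print("edge depth z",np.nanmedian(P[120,200:430,2]),"base z",np.nanmedian(P[210,250:370,2]))
def f(q):
    e=edge(q[0],q[1]); return E_[:,0]-np.interp(E_[:,1]-q[2],e[:,1],e[:,0])
s=least_squares(f,[0,0,0],loss="soft_l1"); print("clamp dx,phi,dy",s.x,"rms",np.sqrt(np.mean(f(s.x)**2)), E_[:,1].min(),E_[:,1].max())
print(np.round(f(s.x)[::10],1))
E
python3 meas.py
```

```text
handle (((514.1801147460938, -283.86029052734375), (19.78933334350586, 19.818161010742188), 26.466886520385742), 1005) [ 514.49340075 -283.89086203  112.47623941]
handle (((514.0797729492188, -283.9102478027344), (19.565176010131836, 19.818161010742188), 26.46688461303711), 984) [ 514.23756596 -283.9494695   112.50017963]
block (((513.1088256835938, -284.43035888671875), (75.2178726196289, 75.12615203857422), 15.911426544189453), 8003) [ 518.46362616 -282.2320756    48.64948623]
[array([227.83781095, 208.91741294]), array([395.99011858, 210.27964427])] [np.int64(1005), np.int64(1012)]
G,R [456.63473647  87.74524711] [439.19600239 -45.2979442 ] 134.181221493125
rig [502.44889835  14.07562907] -7.467514522872291
edge depth z 50.568349733204116 base z 12.674765397164947
clamp dx,phi,dy [ 7.57395738  0.0229937  -0.05161291] rms 0.6027731830055932 -84.97899961920987 83.67502847107448
[-0.3  0.2  0.1  0.  -0.1 -0.5  0.   0.1  0.2  0.   0.5  0.  -0.   0.2
  0.1 -0.4 -0.3  0.1 -0.2  0.2  0.   0.2  0.1  0.  -0.1 -0.2]
```

The fits came out clean:
- **Stylus:** (514.1, -283.9), handle yaw 26.5°.
- **Rig:** (502.4, 14.1), yaw -7.5°.
- **Clamp:** dx about 7.6 mm, phi about 0.023 rad.

Next I grasp the stylus.

```bash
cat >> h.py <<'E'
O=np.array([502.45,14.08]); YAW=-7.47; c_,s_=np.cos(np.radians(YAW)),np.sin(np.radians(YAW)); RM=np.array([[c_,-s_],[s_,c_]])
def w2(x,y,z): return [*(O+RM@[x,y]),z]
def rigF(): return RM.T@np.array(current_ft_force())[:2]
def rigP(): return RM.T@(np.array(current_tcp_pos())[:2]-O)
E
python3 - <<'E'
from h import *
X,Yy=514.1,-283.9
move_pose([X,Yy,150],[180,0,116.5]); print(current_time_s(),current_tcp_pos(),current_tcp_rot())
move_l([X,Yy,65],speed=80); set_gripper(10,80)
print(current_time_s(),current_width(),current_grip_force(),current_tcp_pos(),current_ft_force())
snap("grip")
if 17<current_width()<24:
    move_l([X,Yy,145],speed=100)
    print(current_time_s(),current_width(),current_grip_force(),current_tcp_pos(),current_ft_force())
    snap("lift")
E
```

```text
8.8167 [ 514.17049108 -283.71589856  150.06207433] [1.79994554e+02 2.82862325e-03 1.16528875e+02]
10.65 19.055364945444094 78.13860297203064 [ 514.26941918 -283.99111261   65.26627523] [0.30524317 0.25048683 1.34839769]
11.65 19.174180570670618 77.99367427825928 [ 513.73691685 -283.69736941  144.2075365 ] [-0.40017716  0.7220381  -1.49560019]
```

Run:
```python
from h import *
move_pose(w2(-55,67,145),[180,0,YAW+90]); print(current_time_s(),current_q())
move_l(w2(-55,67,79),speed=70)
pause(.2); F=[]
for i in range(10): F.append(rigF()); pause(.02)
print(current_time_s(),np.round(F,2).tolist(),rigP(),current_tcp_pos()[2],current_width())
p,d,m=snap("green"); camera("side"); q,_=camera("side"); cv2.imwrite("pics/g.png",np.hstack([cv2.resize(p[100:480,120:520],(400,380)),cv2.resize(q[150:350,180:380],(380,380))]))
```

```text
13.1 [ 1.08210179e+01  1.60898345e+00 -1.92232459e+01  6.91607175e+01
 -1.50588465e-02  1.08301502e+02]
14.5583 [[0.27, 0.48], [-0.39, 0.61], [-0.0, 0.21], [0.0, -0.44], [-0.07, 0.46], [-0.07, -0.56], [-0.22, 0.43], [0.09, 0.09], [-0.01, -0.2], [0.58, 0.11]] [-54.90677351  67.03490684] 79.17663459239766 19.166677803547472
```

View pics/g.png

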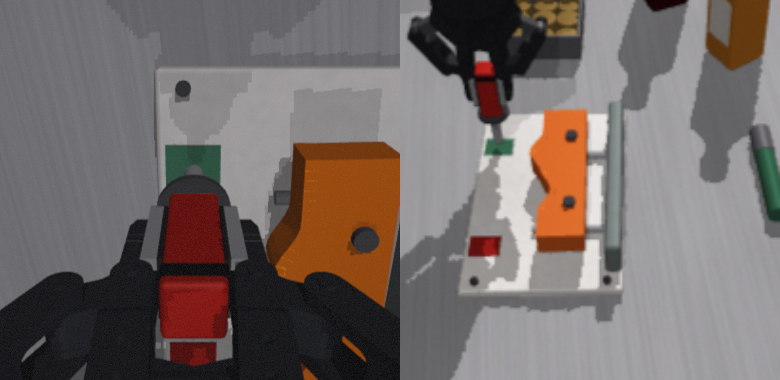

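Stylus is upright over the green patch (wrist view: ball over the patch near (195,170); side view agrees). Next: touch the edge and trace with force feedback.

```bash
cat > trace.py <<'E'
from h import *
e=edge(7.57,.023,np.linspace(-85,85,4000))
def xc(y):
    k=abs(e[:,1]-y)<5; return np.min(e[k,0]-np.sqrt(25-(e[k,1]-y)**2))
def meas(n=4):
    a=[]
    for i in range(n): a.append(rigF()); pause(.012)
    return np.mean(a,0)
Z=79; T=5.5; y=66.
F0=meas(10); move_l(w2(-20,y,Z),speed=60); pause(.1); F0=(F0+meas(6))/2
hit=False
for i in range(4):                       # guard may trip on noise or motion
    hit=move_l(w2(1,y,Z),speed=10,guard=3); f=F0-meas(8)
    print("touch",hit,rigP().round(2),f.round(2),current_time_s())
    if f[0]>1.2 or not hit: break
x=rigP()[0]
if f[0]>1.2:
    corr=x+(T-f[0])/3-(xc(y)+(T-1)/3)
    for i in range(3):
        move_l(w2(xc(y)+(T-1)/3+corr,y,Z),speed=6); f=F0-meas(8); corr+=.6*(T-f[0])/3
    print("settled",f.round(2),"corr",round(corr,2))
    log=[]; ok=True
    while y>-67:
        y-=3; move_l(w2(xc(y)+(T-1)/3+corr,y,Z),speed=16); f=F0-meas(4)
        log.append((y,*f.round(1),round(corr,2)))
        if f[0]>12 or f[0]<1.5:
            g=F0-meas(6)
            if not 1.5<g[0]<12: print("odd",g); 
        corr+=np.clip(.45*(T-f[0])/3,-.6,.6)
    print(current_time_s()); print(*log,sep="\n")
    print(rigP(),current_tcp_pos()[2],current_width())
E
python3 trace.py
```

```text
touch True [-9.39 65.68] [0.41 0.09] 16.9833
touch True [-9.32 65.43] [0.03 0.27] 17.4833
touch True [-9.19 65.13] [0.3  0.25] 18.0083
touch True [-9.   64.91] [0.4  0.11] 18.5417
```

```bash
python3 - <<'E'
s=open("trace.py").read()
a=s.index("F0=meas(10)"); b=s.index("x=rigP()[0]\n")
s=s[:a]+'''F0=np.array([0.,0.])
x=-9.3; y=66.
for i in range(9):
    move_l(w2(x,y,Z),speed=4); f=F0-meas(5); print("x",round(x,2),rigP().round(2),f.round(2),current_time_s())
    if f[0]>3.5: break
    x+=.5
'''+s[b+len("x=rigP()[0]\n"):]
open("trace.py","w").write(s.replace("if f[0]>1.2:","if f[0]>3.5:"))
E
python3 trace.py
```

```text
x -9.3 [-9.33 66.  ] [ 0.17 -0.09] 19.8
x -8.8 [-8.89 66.  ] [0.15 0.19] 20.1167
x -8.3 [-8.56 65.98] [ 1.54 -0.35] 20.4333
x -7.8 [-8.07 65.98] [ 2.57 -0.65] 20.75
x -7.3 [-7.61 66.  ] [ 3.52 -0.23] 21.0667
settled [ 5.11 -0.19] corr 1.05
39.45
(63.0, np.float64(5.2), np.float64(-0.5), np.float64(1.05))
(60.0, np.float64(5.2), np.float64(-0.5), np.float64(1.1))
(57.0, np.float64(5.1), np.float64(0.1), np.float64(1.14))
(54.0, np.float64(5.2), np.float64(-0.4), np.float64(1.2))
(51.0, np.float64(5.1), np.float64(-0.6), np.float64(1.24))
(48.0, np.float64(5.5), np.float64(-3.1), np.float64(1.3))
(45.0, np.float64(5.3), np.float64(-3.4), np.float64(1.3))
(42.0, np.float64(5.1), np.float64(-3.2), np.float64(1.33))
(39.0, np.float64(4.8), np.float64(-3.7), np.float64(1.4))
(36.0, np.float64(5.2), np.float64(-4.2), np.float64(1.5))
(33.0, np.float64(5.2), np.float64(-3.4), np.float64(1.54))
(30.0, np.float64(6.5), np.float64(-3.0), np.float64(1.58))
(27.0, np.float64(5.5), np.float64(-1.3), np.float64(1.44))
(24.0, np.float64(6.0), np.float64(-0.5), np.float64(1.44))
(21.0, np.float64(4.8
[... 1197 characters left out ...]
at64(-3.6), np.float64(1.44))
(-42.0, np.float64(4.9), np.float64(-2.9), np.float64(1.55))
(-45.0, np.float64(5.3), np.float64(-2.7), np.float64(1.63))
(-48.0, np.float64(5.6), np.float64(-2.7), np.float64(1.67))
(-51.0, np.float64(5.2), np.float64(-1.2), np.float64(1.65))
(-54.0, np.float64(5.8), np.float64(-0.8), np.float64(1.7))
(-57.0, np.float64(5.8), np.float64(-0.6), np.float64(1.65))
(-60.0, np.float64(5.9), np.float64(-0.4), np.float64(1.6))
(-63.0, np.float64(5.7), np.float64(-0.1), np.float64(1.54))
(-66.0, np.float64(5.6), np.float64(-0.2), np.float64(1.52))
(-69.0, np.float64(5.8), np.float64(0.1), np.float64(1.51))
[ -3.5381215  -69.38742612] 78.64479323012539 19.10205286314017
```

The trace is complete and the force stayed between 4.3 and 7.2 N throughout. Now I lift off at the red mark and stand the stylus back in its block.

Run:
```python
from h import *
move_l(w2(-55,-68,79),speed=50); move_l(w2(-55,-68,145),speed=100)
X,Yy=513.5,-284.2
move_pose([X,Yy,145],[180,0,116.5]); pause(.2); print(current_time_s(),current_tcp_pos(),current_ft_force(),current_width())
move_l([X,Yy,108],speed=80); g=move_l([X,Yy,72],speed=40,guard=6); print(g,current_tcp_pos())
if not g:
    g=move_l([X,Yy,62],speed=12,guard=5); print(g,current_time_s(),current_tcp_pos(),current_ft_force())
p,d,m=snap("back"); q,_=camera("side"); cv2.imwrite("pics/b.png",np.hstack([cv2.resize(p[100:480,120:520],(400,380)),cv2.resize(q[330:450,220:340],(380,380))]))
```

```text
42.6333 [ 513.61996176 -282.95672557  145.27740361] [ 0.43153461 -0.82814821 -1.12085396] 19.214981223333627
False [ 513.69425285 -284.31487951   72.31356133]
True 44.8917 [ 513.46982108 -284.20781246   65.24653325] [-0.39046251 -0.09948154  4.53848764]
```

View pics/b.png

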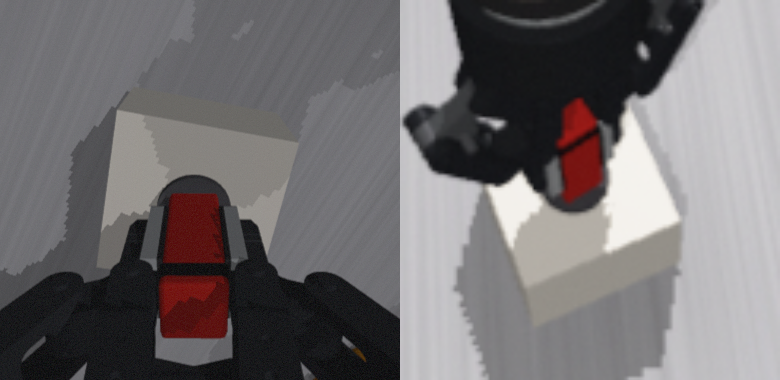

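The flange is seated on the block: the stop came at TCP z 65.2, the same height as at the grasp, and both views show the flange on the block top. Time to release, retreat and check.

Run:
```python
from h import *
set_gripper(60); X,Yy=513.5,-284.2
move_l([X,Yy,160],speed=90); move_l([X-60,Yy+10,225],speed=120); pause(.3)
print(current_time_s(),current_width()); p,d,m=snap("end"); P=cloud(m,d); q,_=camera("top")
hsv=cv2.cvtColor(p,cv2.COLOR_BGR2HSV); r=((hsv[...,0]<8)|(hsv[...,0]>172))&(hsv[...,1]>150)&(P[...,2]>100)&(abs(P[...,0]-514)<40)&(abs(P[...,1]+284)<40)
print(r.sum(),np.nanmedian(P[r],0))
a=cv2.imread("pics/top0.png"); cv2.imwrite("pics/f.png",np.hstack([cv2.resize(p,(400,300)),cv2.resize(q,(400,300))]))
```

```text
47.8667 59.99804399860059
827 [ 512.42501998 -282.24543436  112.26769372]
```

View pics/f.png

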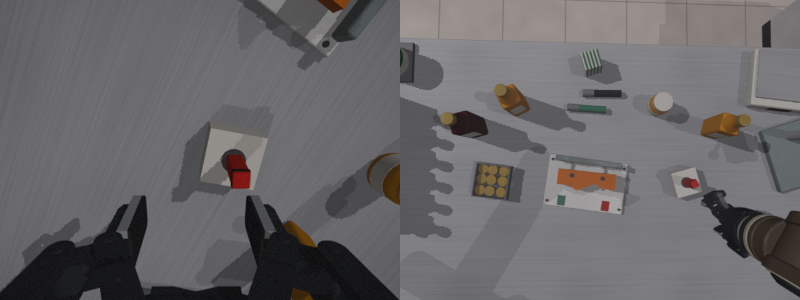

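The stylus stands upright at home (handle top at 112 mm), the gripper is clear, and the bottles, jar and pens look unmoved.

```bash
python3 -c "
from rig import *
print(close_job(),current_time_s())"
```

```text
the job is handed in; nothing more can be done
the job is handed in; nothing more can be done
```

The job is handed in at about 48 s: the stylus traced the edge from the green mark to the red mark with 4.3–7.2 N measured push into the plate at every check, and it is back fully home in its block with the gripper clear and nothing else visibly moved.

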